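# Press the mould's lid shut and push the drawer home

### The arm

A 6-joint arm with a two-finger parallel gripper is mounted at the origin on the work surface. World frame = base frame: x ahead of the robot, y to its left, z up, the work surface at z = 0. Lengths are in m, angles in degrees, forces in N, time in s.
With the tool pointing down it reaches from about 0.3 to 0.775 m from the base axis. Payload 14.6 kg.
Tool frame: the origin (TCP) lies on the centre line of the jaws, within the pads' length; the fingertips stand 8 mm ahead of it and the grasp point (between the pads) lies 11 mm behind it; z points along the fingers, y is the line along which they close (so a half turn about z gives the same grasp; the last joint's range is limited). The gripper opens to 85 mm and grips with 20 to 120 N. Pads are 22 mm wide; open, the fingers measure 114 mm over their backs; the gripper's body (76 mm by 85 mm) begins 54 mm behind the grasp point. The pads swing forward as they close: fully open they stand 13 mm farther back than shut.
Start: joints at [-68.732, 17.183, 87.147, -0, 75.671, -3.816], TCP at [0.233, -0.498, 0.21] pointing down, gripper open.
Joint ranges: [-173.82, 173.82], [-45.26, 126.66], [13.44, 144.39], [-59.66, 239.66], [0, 175.72], [-146.38, 146.38]. Speed limits (degrees/s): [127.2, 127.2, 147.25, 180, 180, 180].

### API

Orientations are given as [roll, pitch, yaw] about the fixed x, y, z axes, in that order (R = Rz(yaw) Ry(pitch) Rx(roll)).
In Python, from plant import r gives the robot as it stands.
- The arm moves only by the tool carry_out, never from a script. Its argument "commands" is one flat list of numbers, 7 for each row, row after row: the shift along the tool's x, y, z in mm, then the turn, a rotation vector about the tool's x, y, z in degrees, then the gripper command: -1 is fully open, 1 is shut, values between are in proportion. In form: [dx, dy, dz, ax, ay, az, claw, dx, dy, dz, ax, ay, az, claw, ...]. A call has 1 to 8 rows; each row is the pose to reach, as a shift and turn from the pose commanded when the call began, along the tool's axes at that moment; what a row does not reach only later rows make up. A row lasts 1/8 s, in which the tool goes at most 62.5 mm and 10.7 degrees, less where a joint would pass 70% of its speed; a pose out of reach is approached as far as the arm can. A call with a gripper value outside its range is refused whole. The fingers move at their own pace and stop on an object; "force" is the grip in N (left out, the last holds). Time passes only in rows, so rows that repeat a pose let the fingers close. It gives the time, the measured TCP pose, the force, the opening and the grip force at its end, in the units of the state.
- r.observe(): the state, without advancing time (a new reading comes with each control period).
- r.grab_frame(name): name is "scene" or "top"; returns a dict with "img" (480x640x3 uint8, blue, green, red), "mtx" (3x3 intrinsics, pixels), "distortion" ([k1, k2, p1, p2, k3] as OpenCV has them; the pictures are not rectified), "origin" and "rotation" of the camera in the world. Camera axes: x right, y down, z forward; pixel columns grow to the right and rows downward; lengths in m; the calibration is good to about 2 mm. A picture is of the moment at which its call begins. There is no depth.
- r.hand_in(): hands the job in; it is judged then, once.
Trained networks look in the newest picture that a camera, given by its name, has taken for a name from the list of things; names that differ only in an ending like _2 or _b are one class to them, and where a whole thing is asked for, a point or a joint stands for the part that bears it (a point fixed in the world has none). Each returns a list of dicts, best first, with "score" (0 to 1); they miss things now and then, are a little off and sometimes report something else, mostly with a low value. They report only what shows in the picture. A call takes as long as a camera call. They do not tell look-alikes from the thing itself.
- r.search_frame(camera, thing): "point" ([column, row] in pixels, amid what is visible of it).
- r.regions_of(camera, thing): "pixels" (480x640 bool, what is visible of it) and "point" ([column, row] in pixels, amid what is visible of it).
The state is a dict: "time_s": time; "joint_pos": joint angles; "qvel": joint speeds; "joint_efforts": joint torques, N m; "tcp_pos": TCP position; "orientation": TCP orientation; "ft_force": force on the tool from outside, world axes, zero at the start; "moment": the same for the moment, N m; "width": opening from 0.0 (shut) to 1.0 (fully open); "finger_force": force on a finger pad.
Only numpy, scipy, OpenCV 4.12 (cv2) and the standard library are available. Lean on these libraries where they do the work, as an engineer would, in place of code of your own. Each camera call takes 0.05 s, during which the arm holds its last target. There are 200 camera calls.

### The job

The drawer under the white counter cannot close because the green lid of the nigiri mould in it is standing up. With your fingertips, gently press that lid down until it is shut, without lifting or shoving the mould and without touching the paddles or the spoon; only then push the drawer fully home by its front, and draw your hand back clear. Do not touch the bowl and the cruet on the counter.

Things in the scene. Friction and masses are not known exactly. Their poses are not given: they have to be found in the camera images.
- mould: white plastic nigiri mould, a loose box with hinged green lid, 120 (x) by 56 (y), 34 high (38 with lid shut), 0.16 to 0.3 kg, on the drawer floor in one of five places side by side. Origin: centre of underside; z up, x roughly away from the robot. Hinge along x at its top edge y = +28; the lid closes towards -y. A push straight down over its middle (x = y = 0) shuts the lid from any start
- mould_lid (a joint): lid angle in rad: 0 shut, larger is more open; starts at 0.45 to 0.72. Smooth plastic, fingertips slide on it. It stays where it is left; light friction (about 0.3 N at its middle moves it), firm stop at 0
- lid_edge (a point): middle of the free long edge of the lid, on its upper face, 56 from the hinge; lid is a plate 120 by 56 by 4. It moves with the lid
- drawer (a joint): how far the drawer has been pushed in, in m: 0 at the start (standing open by 175 mm), 0.175 fully home against its stop. Slides with about 2 N of friction and stays where it is left
- drawer_rail (a point): middle of the outer face of the aluminium rail along the top of the drawer's brown wooden front, 60 above the table; rail 500 long (y), 12 high, standing 18 out from the front. x points into the counter, the way the drawer slides shut; z up. The front is 12 thick, its top 66 above the table; drawer floor 18, side walls 58 above the table
- counter: low white counter unit, fixed: top 300 deep (x) by 560 wide (y), 90 above the table, 22 thick. Origin: on the table under the middle of its front edge; x points away from the front. With the drawer home, drawer_rail is 193 - 175 = 18 in front of that edge
- paddle0: one of the three wooden rice paddles (medium brown wood), lying flat in the drawer: 180 long, blade 56 wide, up to 10 thick; origin on its underside, 65 from the blade's tip, x towards the handle. Not to be touched.
- paddle1: one of the three wooden rice paddles (light wood), lying flat in the drawer: 180 long, blade 56 wide, up to 10 thick; origin on its underside, 65 from the blade's tip, x towards the handle. Not to be touched.
- paddle2: one of the three wooden rice paddles (dark wood), lying flat in the drawer: 180 long, blade 56 wide, up to 10 thick; origin on its underside, 65 from the blade's tip, x towards the handle. Not to be touched.
- spoon: steel spoon lying in the drawer, 159 long, bowl 40 wide, 8 thick; origin on its underside 64 from the bowl's tip, x towards the handle. Not to be touched
- bowl: blue ceramic bowl standing on the counter, 130 across, 65 high; origin centre of its underside. Not to be touched
- cruet: amber glass cruet with a black flip-top cap (cap standing open), on the counter, 64 across, about 155 high; origin centre of its underside. Not to be touched
Mind the look-alikes: they are no part of the job. Leave any brown or orange look-alike of the mould alone.

How it is judged:
By the outcome, as a careful person would: the job done as asked, in the order asked, and still so for the second after the job is handed in, with the robot touching nothing.
It also fails if it takes over 45 s, if anything falls off the work surface, if the arm or the gripper's body presses on something with over 40 N, if the wrist force passes 120 N, or if a joint passes its speed limit or range.

## Working session

There is one attempt and no reset: what is moved stays moved. The work goes in short steps, Python scripts to look and compute and a tool call to move; the robot and the scene stay as the last step left them, time stands still between calls to the robot, and variables do not carry over. Pictures are saved under pics/ and viewed, at most 10 in all, crops included, and the job is handed in when it is done.

Besides the shell and the picture viewer there is one more tool, called after "Call:" in YAML: its name, and indented under it one key for each argument. carry_out: Moves the arm, as the interface text tells. Its arguments: {"type":"object","properties":{"commands":{"type":"array"},"force":{"type":"number"}},"required":["commands"]}

```bash
mkdir -p pics; ls
cat > h.py <<'E'
import numpy as np, cv2
from plant import r
def ray(f,uv):
    p=cv2.undistortPoints(np.array([[uv]],float),np.array(f["mtx"],float),np.array(f["distortion"],float))[0,0]
    return np.array(f["origin"],float),np.array(f["rotation"],float)@np.array([p[0],p[1],1.])
def onz(f,uv,z):
    o,d=ray(f,uv); return o+d*(z-o[2])/d[2]
def proj(f,P):
    R=np.array(f["rotation"],float);t=-R.T@np.array(f["origin"],float)
    return cv2.projectPoints(np.array(P,float).reshape(-1,1,3),cv2.Rodrigues(R.T)[0],t,np.array(f["mtx"],float),np.array(f["distortion"],float))[0][:,0]
E
python3 - <<'E'
from h import *
s=r.observe();print(s["tcp_pos"],s["orientation"],s["ft_force"],s["time_s"])
Z=dict(mould=.04,mould_lid=.06,lid_edge=.08,drawer_rail=.06,counter=.09,paddle0=.025,paddle1=.025,paddle2=.025,spoon=.022,bowl=.12,cruet=.2)
for c in("scene","top"):
    f=r.grab_frame(c);cv2.imwrite(f"pics/{c}0.png",f["img"]);print(c,np.round(f["origin"],3))
    for t,z in Z.items():
        for d in r.search_frame(c,t)[:3]: print(t,round(d["score"],2),np.round(d["point"]),np.round(onz(f,d["point"],z)[:2],3))
E
```

```text
pics
[ 0.23306831 -0.49789338  0.20932667] [-1.79934582e+02 -4.91675256e-03  2.50825741e+01] [ 0.46645262 -0.65856812  0.19646948] 0.0
scene [ 1.008 -0.504  0.992]Traceback (most recent call last):
  File "<stdin>", line 7, in <module>
  File "h.py", line 7, in onz
    o,d=ray(f,uv); return o+d*(z-o[2])/d[2]
                                       ~^^^
IndexError: invalid index to scalar variable.
```

Run:
```python
from h import *
f=r.grab_frame("top");print(f["rotation"],f["origin"],f["mtx"],f["distortion"])
```

```text
[-168.52558605   -0.47171005  -90.54060486] [0.32208266 0.07821995 1.05542108] [[548.45717222   0.         318.85043445]
 [  0.         548.45717222 240.76839828]
 [  0.           0.           1.        ]] [-0.01990126  0.          0.          0.          0.        ]
```

View pics/scene0.png

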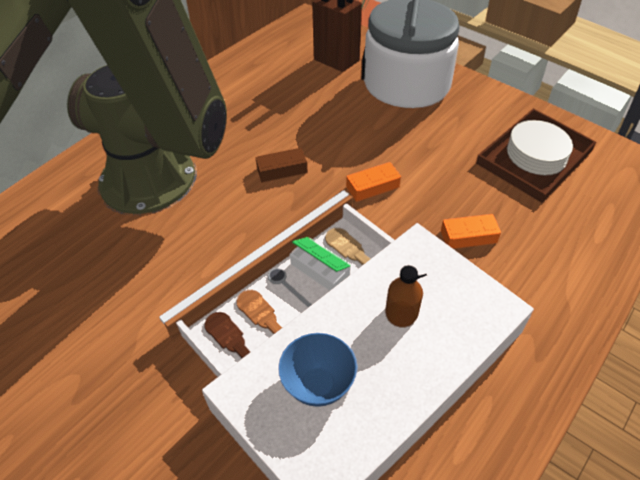

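The scene picture shows the green lid standing at about (322,254), with the light paddle (348,243) on one side and the spoon (290,283) on the other. The rail runs from (165,320) to (348,195). The camera rotation is given as roll/pitch/yaw, so I'll fix the helper.

```bash
sed -i 's/^from plant import r/from plant import r\nfrom scipy.spatial.transform import Rotation as Ro\ndef RM(f): return Ro.from_euler("xyz",f["rotation"],degrees=True).as_matrix()/; s/np.array(f\["rotation"\],float)/RM(f)/' h.py
python3 - <<'E'
from h import *
Z=dict(mould=.04,mould_lid=.06,lid_edge=.08,drawer_rail=.06,counter=.09,paddle0=.025,paddle1=.025,paddle2=.025,spoon=.022,bowl=.12,cruet=.2)
for c in("scene","top"):
    f=r.grab_frame(c);cv2.imwrite(f"pics/{c}1.png",f["img"]);print(c,np.round(f["origin"],3))
    for t,z in Z.items():
        for d in r.search_frame(c,t)[:3]: print(t,round(d["score"],2),np.round(d["point"]),np.round(onz(f,d["point"],z)[:2],3))
    # green pixels, corners
    h=cv2.cvtColor(f["img"],cv2.COLOR_BGR2HSV);m=cv2.inRange(h,(45,100,60),(75,255,255))
    cs=max(cv2.findContours(m,0,1)[0],key=cv2.contourArea)
    print("green",cv2.contourArea(cs),cv2.approxPolyDP(cs,3,True)[:,0].tolist())
E
```

```text
scene [ 1.008 -0.504  0.992]
mould 0.88 [318. 267.] [0.542 0.034]
mould 0.85 [284. 163.] [0.273 0.228]
mould 0.81 [372. 179.] [0.476 0.317]
mould_lid 0.92 [472. 228.] [0.748 0.317]
mould_lid 0.82 [322. 259.] [0.545 0.044]
mould_lid 0.67 [279. 160.] [0.271 0.213]
lid_edge 0.96 [320. 256.] [0.547 0.035]
lid_edge 0.76 [471. 225.] [0.748 0.305]
lid_edge 0.75 [279. 159.] [0.287 0.199]
drawer_rail 0.61 [268. 289.] [ 0.51  -0.082]
counter 0.73 [377. 368.] [ 0.79 -0.1 ]
counter 0.7 [226. 332.] [ 0.533 -0.217]
counter 0.26 [320. 255.] [0.552 0.031]
paddle0 0.92 [257. 310.] [ 0.51  -0.118]
paddle0 0.81 [229. 332.] [ 0.503 -0.192]
paddle0 0.66 [350. 244.] [0.55  0.134]
paddle1 0.92 [257. 310.] [ 0.51  -0.118]
paddle1 0.81 [229. 332.] [ 0.503 -0.192]
paddle1 0.66 [350. 244.] [0.55  0.134]
paddle2 0.92 [257. 310.] [ 0.51  -0.118]
paddle2 0.81 [229. 332.] [ 0.503 -0.192]
paddle2 0.66 [350. 244.] [0.55  0.134]
spoon 0.55 [282. 282.] [ 0.501 -0.034]
bowl 0.7 [316. 367.] [ 0.714 -0.177]
cruet 0.66 [409. 296.] [ 0.779 -0.007]
green 619.5 [[292, 241], [336, 271], [349, 266], [308, 237]]
top [0.322 0.07
[... 283 characters left out ...]
lid_edge 0.81 [225. 391.] [0.258 0.232]
lid_edge 0.64 [181. 136.] [0.724 0.326]
drawer_rail 0.83 [378. 243.] [ 0.519 -0.042]
counter 0.81 [383. 116.] [ 0.757 -0.055]
paddle0 0.83 [459. 252.] [ 0.507 -0.201]
paddle0 0.8 [288. 230.] [0.553 0.127]
paddle0 0.77 [418. 248.] [ 0.515 -0.122]
paddle1 0.83 [459. 252.] [ 0.507 -0.201]
paddle1 0.8 [288. 230.] [0.553 0.127]
paddle1 0.77 [418. 248.] [ 0.515 -0.122]
paddle2 0.83 [459. 252.] [ 0.507 -0.201]
paddle2 0.8 [288. 230.] [0.553 0.127]
paddle2 0.77 [418. 248.] [ 0.515 -0.122]
spoon 0.56 [371. 258.] [ 0.498 -0.032]
bowl 0.88 [463. 118.] [ 0.739 -0.197]
cruet 0.9 [345. 100.] [0.737 0.023]
green 1551.5 [[342, 199], [318, 203], [318, 264], [343, 262]]
```

View pics/top1.png

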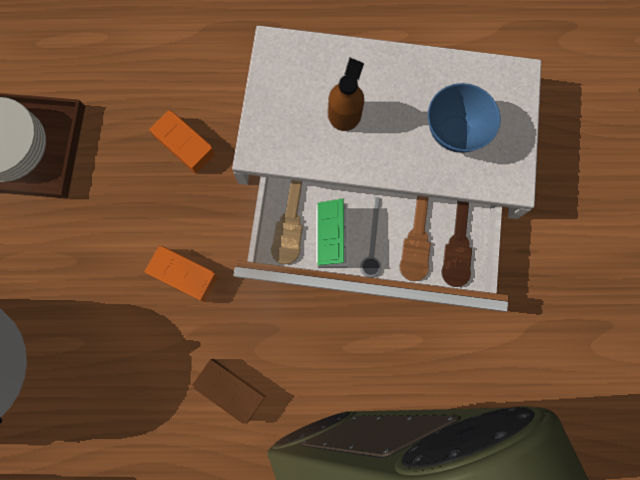

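Candidates in the top view are the thing at (330,231) and four look-alikes or doubles: orange at (180,140), orange at (180,275), brown at (230,390). Only (330,231) has a green lid, a white box and lies in the drawer. I'll fit its pose and confirm in a crop.

```bash
cat > fit.py <<'E'
from h import *
from scipy.optimize import least_squares
def green(f):
    h=cv2.cvtColor(f["img"],cv2.COLOR_BGR2HSV);m=cv2.inRange(h,(45,80,40),(80,255,255))
    k=(cv2.connectedComponentsWithStats(m));i=1+np.argmax(k[2][1:,4]);return (k[1]==i).astype(np.uint8)
def lid(p,z0=.018):
    x,y,yaw,a=p
    c,s=np.cos(a),np.sin(a);P=[]
    for X in(-.06,.06):
        for l in(0,.056):
            for t in(0,.004): P.append([X,.028-l*c+t*s,.034+l*s+t*c])
    P=np.array(P); return P@Ro.from_euler("z",yaw).as_matrix().T+[x,y,z0]
def feat(poly):
    # silhouette extents along 24 directions
    th=np.linspace(0,2*np.pi,24,endpoint=False);return (poly@np.array([np.cos(th),np.sin(th)])).max(0)
if __name__=="__main__":
    F=[r.grab_frame("scene"),r.grab_frame("top")]
    M=[]
    for f in F:
        g=green(f);c=max(cv2.findContours(g,0,1)[0],key=cv2.contourArea)[:,0].astype(float);M.append(c)
    def res(p,sh=None): return np.concatenate([feat(proj(f,lid(p)))-(feat(c)+.4) for f,c in zip(F,M)])
    for yaw0 in(0,-.15):
        s=least_squares(res,[.54,.04,yaw0,.6],loss="soft_l1");print(np.round(s.x,4),round(np.abs(res(s.x)).mean(),2),round(np.abs(res(s.x)).max(),2))
    p=s.x
    t=F[1]
    for u in([233,170],[534,208]): print("counter front",np.round(onz(t,u,.09),4))
    # rail: outer top/bottom edges, at z .066/.054
    for u in([235,268],[508,301],[508,309],[234,276]): print("rail",np.round(onz(t,u,.066),4),np.round(onz(t,u,.054),4))
    im=[]
    for f in F:
        g=f["img"].copy()
        u,v=proj(f,lid(p)).mean(0).astype(int)
        big=cv2.resize(g[v-48:v+52,u-65:u+65],None,fx=3,fy=3,interpolation=2)
        for q in (proj(f,lid(p))-[u-65,v-48])*3: cv2.circle(big,tuple(int(a) for a in q),2,(0,0,255),-1)
        im.append(big)
    cv2.imwrite("pics/fit.png",np.hstack(im))
E
python3 fit.py
```

```text
[ 0.5391  0.0406 -0.017   0.6309] 0.6 1.44
[ 0.5391  0.0406 -0.017   0.6309] 0.6 1.44
counter front [0.6523 0.2254 0.09  ]
counter front [ 0.5761 -0.3259  0.09  ]
rail [0.4734 0.2214 0.066 ] [0.4753 0.2231 0.054 ]
rail [ 0.4089 -0.2732  0.066 ] [ 0.41   -0.2775  0.054 ]
rail [ 0.3945 -0.2721  0.066 ] [ 0.3954 -0.2764  0.054 ]
rail [0.4588 0.2229 0.066 ] [0.4604 0.2246 0.054 ]
```

View pics/fit.png

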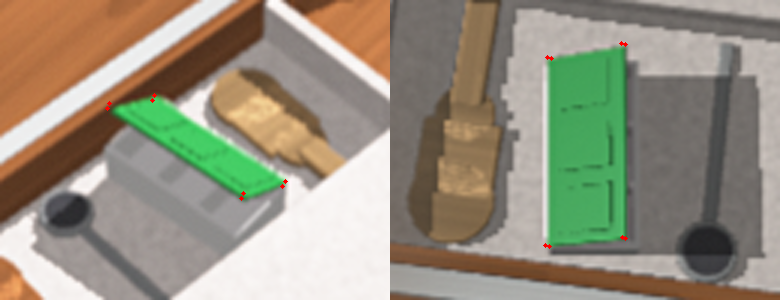

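The crop confirms it: a white box in the drawer with a standing green lid at (330,231) in the top view. The fitted corners lie on the lid's corners. The mould is at (0.539, 0.041), yaw -1°, lid angle 0.63 rad. The rail middle is at about (0.426,-0.025), and the drawer slides along yaw -7.6°. Next I move over it with the fingers shut.

Call:
carry_out:
  commands: [42, -30, 0, 0, 0, 4.1, 1, 84, -60, 0, 0, 0, 8.2, 1, 126, -90, 0, 0, 0, 12.3, 1, 168, -120, 0, 0, 0, 16.4, 1, 210, -150, 0, 0, 0, 20.5, 1, 252, -180, 0, 0, 0, 24.5, 1, 294, -210, 0, 0, 0, 28.6, 1, 336, -240, 0, 0, 0, 32.7, 1]
  force: 30

```text
time_s: 2.45
tcp_pos: [0.4364, -0.1367, 0.2101]
orientation: [180.0, -0.0, -7.8]
ft_force: [0.5, -0.1, -0.4]
width: 0.001
finger_force: 0.0
```

Call:
carry_out:
  commands: [20, -47, 0, 0, 0, 0, 1, 39, -95, 20, 0, 0, 0, 1, 58, -142, 40, 0, 0, 0, 1, 78, -190, 60, 0, 0, 0, 1, 78, -190, 80, 0, 0, 0, 1, 78, -190, 93, 0, 0, 0, 1, 78, -190, 95, 0, 0, 0, 1, 78, -190, 95, 0, 0, 0, 1]

```text
time_s: 3.45
tcp_pos: [0.5385, 0.0392, 0.1156]
orientation: [-180.0, -0.1, -7.7]
ft_force: [-0.5, -0.2, -0.1]
width: -0.001
finger_force: 0.0
```

Run:
```python
from h import *
s=r.observe();print(s["tcp_pos"],s["orientation"],s["ft_force"])
im=[]
for c in("scene","top"):
    f=r.grab_frame(c);t=np.array(s["tcp_pos"])-[0,0,.008];u,v=proj(f,t)[0].astype(int)
    b=cv2.resize(f["img"][v-48:v+52,u-65:u+65],None,fx=3,fy=3);cv2.circle(b,(195,144),3,(0,0,255),-1);im.append(b)
cv2.imwrite("pics/over.png",np.hstack(im))
```

```text
[0.53845932 0.03917423 0.11559059] [-1.79990997e+02 -5.56093338e-02 -7.66858731e+00] [-0.506658   -0.24384647 -0.05302688]
```

View pics/over.png

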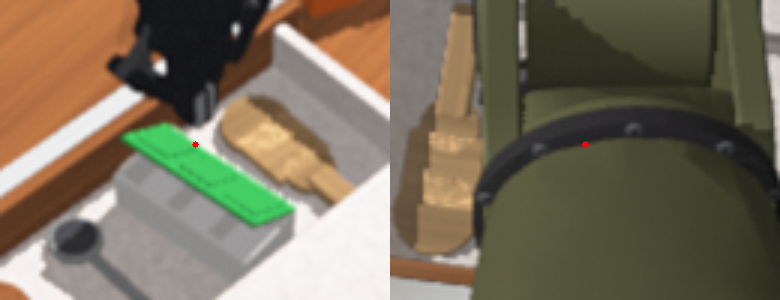

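The scene crop shows the shut fingertips above the lid at about (203,122), a few pixels higher than the projected tip at (195,144). I'll lower a little and measure again.

Call:
carry_out:
  commands: [0, -1, 5, 0, 0, 0, 1, 0, -1, 10, 0, 0, 0, 1, 0, -1, 15, 0, 0, 0, 1, 0, -1, 15, 0, 0, 0, 1]

```text
time_s: 4.05
tcp_pos: [0.5381, 0.0407, 0.0994]
orientation: [180.0, 0.0, -7.6]
ft_force: [0.1, 0.3, 0.1]
width: 0.002
finger_force: 0.0
```

Run:
```python
from h import *
s=r.observe();print(s["tcp_pos"],s["ft_force"])
f=r.grab_frame("scene");t=np.array(s["tcp_pos"])
u,v=proj(f,t)[0].astype(int);b=cv2.resize(f["img"][v-50:v+50,u-65:u+65],None,fx=5,fy=5,interpolation=2)
for dz,c in((.04,(255,0,0)),(0,(0,255,255)),(-.008,(0,0,255))):
    q=(proj(f,t+[0,0,dz])[0]-[u-65,v-50])*5;cv2.circle(b,tuple(int(a) for a in q),3,c,-1)
cv2.imwrite("pics/over2.png",b)
```

```text
[0.53812635 0.04066838 0.09936023] [0.08970975 0.31406278 0.11627879]
```

View pics/over2.png

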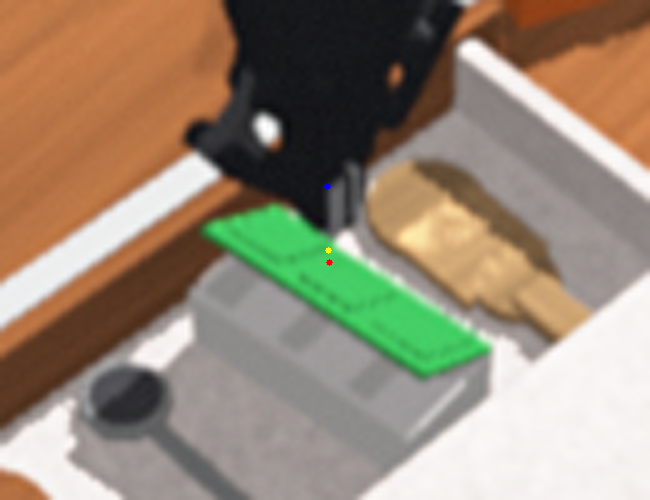

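The fingertips appear at about (335,232) in this crop, some 6 px (about 12 mm) off the projected tip at (329,262). I'll check the two cameras against each other and against the robot before pressing.

Run:
```python
from h import *
S=r.grab_frame("scene");T=r.grab_frame("top")
for n,u,z in(("cfl",[233,170],.09),("cfr",[534,208],.09),("cbr",[540,60],.09),("rail l",[235,268],.066),("bowl rim c",[463,118],.155)):
    p=onz(T,u,z);print(n,np.round(p,3),"-> scene",proj(S,p)[0].round(1))
print("base origin scene",proj(S,[0,0,0]).round(),"top",proj(T,[0,0,0]).round())
s=r.observe();t=np.array(s["tcp_pos"]);R=Ro.from_euler("xyz",s["orientation"],degrees=True).as_matrix()
for d in([0,0,.008],[0,0,-.065],[0,.0425,-.065],[0,-.0425,-.065],[.038,0,-.065]): print(d,proj(S,t+R@d)[0].round(1))
for d in np.eye(3)*.01: print("px per cm",(proj(S,t+d)-proj(S,t))[0].round(2))
g=S["img"][140:330,180:480].copy()
b=cv2.resize(S["img"][80:280,200:460],None,fx=3,fy=3,interpolation=2)
for d,c in(([0,0,.008],(0,0,255)),([.038,.0425,-.065],(255,255,0)),([.038,-.0425,-.065],(255,255,0)),([-.038,-.0425,-.065],(255,255,0)),([-.038,.0425,-.065],(255,255,0)),([.011,.0145,.008],(0,255,255)),([.011,-.0145,.008],(0,255,255)),([-.011,-.0145,.008],(0,255,255)),([-.011,.0145,.008],(0,255,255))):
    q=(proj(S,t+R@d)[0]-[200,80])*3;cv2.circle(b,tuple(int(a) for a in q),3,c,-1)
b[:300]=cv2.convertScaleAbs(b[:300],alpha=1.6,beta=20)
cv2.imwrite("pics/chk.png",b)
```

```text
cfl [0.652 0.225 0.09 ] -> scene [414.7 222.4]
cfr [ 0.576 -0.326  0.09 ] -> scene [199.5 388.4]
cbr [ 0.873 -0.365  0.09 ] -> scene [317.3 521.4]
rail l [0.473 0.221 0.066] -> scene [346.7 193.3]
bowl rim c [ 0.724 -0.187  0.155] -> scene [315.7 364.7]
base origin scene [[147. 177.]] top [[360. 536.]]
[0, 0, 0.008] [318.  248.4]
[0, 0, -0.065] [317.4 224.9]
[0, 0.0425, -0.065] [301.  236.5]
[0, -0.0425, -0.065] [333.2 213.7]
[0.038, 0, -0.065] [330.9 235.8]
px per cm [3.81 2.42]
px per cm [ 3.13 -2.97]
px per cm [-0.08 -3.12]
```

View pics/chk.png

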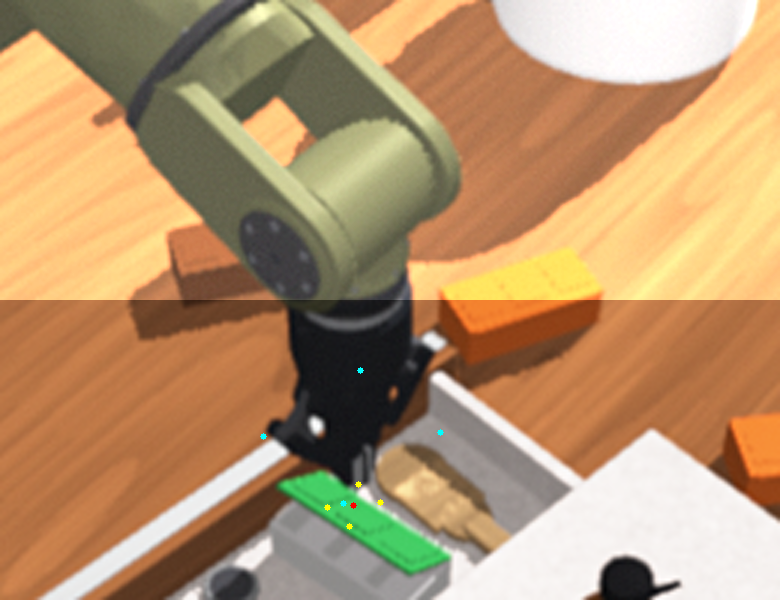

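The cameras agree with each other and the gripper axis lines up laterally, so the visible tip is probably 10–20 mm higher than stated. Lid response and force will settle it, so I descend slowly.

Call:
carry_out:
  commands: [0, 0, 3, 0, 0, 0, 1, 0, 0, 6, 0, 0, 0, 1, 0, 0, 9, 0, 0, 0, 1, 0, 0, 12, 0, 0, 0, 1, 0, 0, 12, 0, 0, 0, 1]

```text
time_s: 4.82
tcp_pos: [0.5382, 0.0407, 0.0876]
orientation: [180.0, 0.0, -7.6]
ft_force: [-0.7, -0.3, -0.4]
width: 0.004
finger_force: 0.0
```

```bash
cat > ang.py <<'E'
from fit import *
import sys
s=r.observe();print(np.round(s["tcp_pos"],4),np.round(s["ft_force"],2),s["time_s"])
S=r.grab_frame("scene");c=max(cv2.findContours(green(S),0,1)[0],key=cv2.contourArea)[:,0].astype(float)
w=feat(c)+.4
P0=np.array([.5391,.0406,-.017])
def res(p): return feat(proj(S,lid([p[0],p[1],p[2],p[3]])))-w
q=least_squares(lambda a:res([*P0,a[0]]),[.4],loss="soft_l1");print("angle",q.x.round(3),"res",np.abs(q.fun).mean().round(2))
q=least_squares(lambda p:np.r_[res(p),(p[:3]-P0)/[.003,.003,.03]],[*P0,.4],loss="soft_l1");print("free",q.x.round(4))
u,v=proj(S,[*P0[:2],.06])[0].astype(int)
if len(sys.argv)>1: cv2.imwrite(sys.argv[1],cv2.resize(S["img"][v-60:v+60,u-80:u+80],None,fx=4,fy=4,interpolation=2))
E
python3 ang.py pics/a1.png
```

```text
[0.5382 0.0407 0.0876] [-0.68 -0.28 -0.42] 4.825
angle [0.621] res 0.36
free [ 0.5392  0.0408 -0.0209  0.6174]
```

View pics/a1.png

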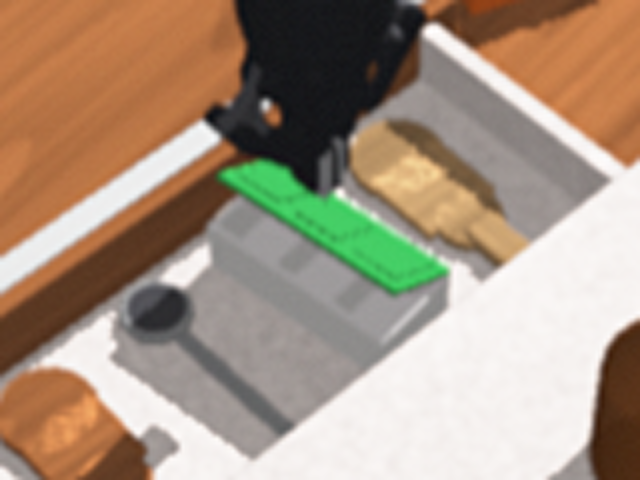

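Call:
carry_out:
  commands: [0, 0, 3, 0, 0, 0, 1, 0, 0, 6, 0, 0, 0, 1, 0, 0, 8, 0, 0, 0, 1, 0, 0, 8, 0, 0, 0, 1]

```text
time_s: 5.38
tcp_pos: [0.5383, 0.0407, 0.0797]
orientation: [180.0, 0.0, -7.6]
ft_force: [0.2, -0.4, -0.0]
width: -0.002
finger_force: 0.0
```

```bash
python3 ang.py
```

```text
[0.5383 0.0407 0.0797] [ 0.25 -0.35 -0.01] 5.375
angle [0.621] res 0.52
free [ 0.54    0.0394 -0.0121  0.6436]
```

The crop shows the fingertips at (320,190), in front of the lid's far edge and not yet touching. The lid is still at 0.62, so I keep lowering.

Call:
carry_out:
  commands: [0, 0, 3, 0, 0, 0, 1, 0, 0, 6, 0, 0, 0, 1, 0, 0, 8, 0, 0, 0, 1, 0, 0, 8, 0, 0, 0, 1]

```text
time_s: 5.92
tcp_pos: [0.5383, 0.0407, 0.0717]
orientation: [180.0, 0.0, -7.6]
ft_force: [0.5, -0.3, 0.1]
width: 0.0
finger_force: 0.0
```

```bash
python3 ang.py pics/a2.png
```

```text
[0.5383 0.0407 0.0717] [ 0.53 -0.34  0.06] 5.925
angle [0.619] res 0.64
free [ 0.5404  0.0388 -0.0075  0.6531]
```

View pics/a2.png

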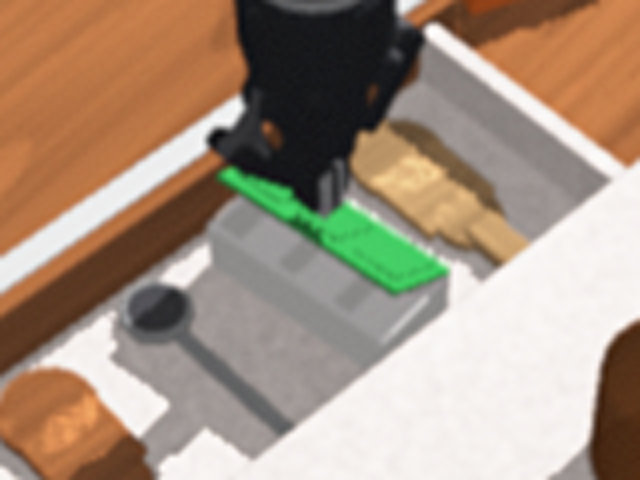

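The tips are now at (320,213), just over the lid with their shadow close by at (305,225). I'll continue in small steps.

Call:
carry_out:
  commands: [0, 0, 2, 0, 0, 0, 1, 0, 0, 4, 0, 0, 0, 1, 0, 0, 6, 0, 0, 0, 1, 0, 0, 6, 0, 0, 0, 1]

```text
time_s: 6.48
tcp_pos: [0.5383, 0.0407, 0.0657]
orientation: [180.0, 0.0, -7.6]
ft_force: [-0.6, 0.4, -0.5]
width: -0.0
finger_force: 0.0
```

```bash
python3 ang.py
```

```text
[0.5383 0.0407 0.0657] [-0.61  0.38 -0.45] 6.475
angle [0.619] res 0.73
free [ 0.5405  0.0386 -0.0066  0.6568]
```

Call:
carry_out:
  commands: [0, 0, 2, 0, 0, 0, 1, 0, 0, 4, 0, 0, 0, 1, 0, 0, 6, 0, 0, 0, 1, 0, 0, 6, 0, 0, 0, 1]

```text
time_s: 7.02
tcp_pos: [0.5383, 0.0407, 0.0597]
orientation: [180.0, 0.0, -7.6]
ft_force: [0.2, 0.8, 0.3]
width: 0.004
finger_force: 0.0
```

```bash
python3 ang.py
```

```text
[0.5383 0.0407 0.0597] [0.25 0.82 0.26] 7.025
angle [0.614] res 0.87
free [ 0.5408  0.0385 -0.0034  0.654 ]
```

Run:
```python
from fit import *
a=cv2.imread("pics/scene1.png");S=r.grab_frame("scene");b=S["img"];cv2.imwrite("pics/scene_a3.png",b)
for im in(a,b):
    h=cv2.cvtColor(im,cv2.COLOR_BGR2HSV);m=cv2.inRange(h,(45,80,40),(80,255,255));p=cv2.findNonZero(m)
    hu=cv2.convexHull(p);print(len(p),cv2.approxPolyDP(hu,2.5,True)[:,0].tolist())
# lowest changed pixels (tip) around the lid
d=(np.abs(a.astype(int)-b).sum(2)>90);ys,xs=np.nonzero(d[200:320,280:370]);
for y in range(236,280,3): 
    x=np.nonzero(d[y,285:365])[0]+285; print(y,x.min() if len(x) else None,x.max() if len(x) else None,len(x))
t=np.array(r.observe()["tcp_pos"]);print(proj(S,t).round(1),proj(S,t-[0,0,.008]).round(1))
```

```text
705 [[349, 266], [336, 271], [292, 241], [308, 237]]
480 [[349, 266], [336, 271], [292, 241], [308, 237]]
236 290 327 25
239 291 326 32
242 294 325 32
245 298 325 28
248 307 324 18
251 312 323 12
254 312 321 10
257 316 319 4
260 None None 0
263 None None 0
266 None None 0
269 None None 0
272 None None 0
275 None None 0
278 None None 0
[[318.2 258. ]] [[318.2 260.3]]
```

Run:
```python
import cv2
b=cv2.imread("pics/scene_a3.png");cv2.imwrite("pics/a3c.png",cv2.resize(b[215:290,275:375],None,fx=7,fy=7,interpolation=2))
```

```text
(no output)
```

View pics/a3c.png

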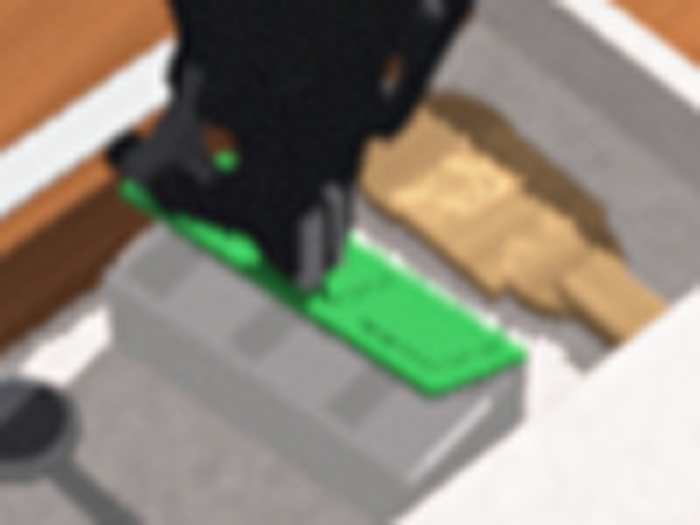

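Run:
```python
from fit import *
S=r.grab_frame("scene");p=[.5391,.0406,-.017,.631]
L=lid(p);A,B,C=L[1],L[5],L[3]  # upper-face hinge -x, hinge +x, free -x
n=np.cross(B-A,C-A)
for uv in([319.5,257],[318,254],[320,252],[324,250]):
    o,d=ray(S,uv);q=o+d*((A-o)@n)/(d@n);print(uv,q.round(4),"local",(Ro.from_euler("z",-p[2]).apply(q-[p[0],p[1],0])).round(4))
s=r.observe();print(s["joint_pos"],s["tcp_pos"],s["width"])
```

```text
[319.5, 257] [0.5517 0.0294 0.0855] local [ 0.0128 -0.011   0.0855]
[318, 254] [0.5419 0.0364 0.0805] local [ 0.0029 -0.0042  0.0805]
[320, 252] [0.5374 0.0481 0.072 ] local [-0.0018  0.0074  0.072 ]
[324, 250] [0.5343 0.0649 0.0598] local [-0.0052  0.0242  0.0598]
[ 4.31283438e-01  2.58199976e+01  9.70009891e+01 -7.50958186e-04
  5.71748065e+01  9.80494246e+01] [0.53838341 0.04065076 0.05992752] 0.00021388154094411938
```

The lid corners haven't moved at all, so there is no contact yet. The tips evidently sit well behind the stated tip. I'll keep lowering gently, with the lid response and force as the judge.

Call:
carry_out:
  commands: [0, 0, 2, 0, 0, 0, 1, 0, 0, 4, 0, 0, 0, 1, 0, 0, 6, 0, 0, 0, 1, 0, 0, 6, 0, 0, 0, 1]

```text
time_s: 7.68
tcp_pos: [0.5383, 0.0407, 0.0537]
orientation: [180.0, 0.0, -7.6]
ft_force: [-0.3, -0.7, 0.2]
width: -0.001
finger_force: 0.0
```

```bash
cat > hull.py <<'E'
from fit import *
import time
s=r.observe();print(np.round(s["tcp_pos"],4),np.round(s["ft_force"],2),s["time_s"])
S=r.grab_frame("scene");h=cv2.cvtColor(S["img"],cv2.COLOR_BGR2HSV);m=cv2.inRange(h,(45,80,40),(80,255,255));p=cv2.findNonZero(m)
c=cv2.convexHull(p)[:,0].astype(float);print(len(p),cv2.approxPolyDP(c.astype(np.int32),2.5,True)[:,0].tolist())
# directions seen clear of the gripper only
th=np.linspace(0,2*np.pi,24,endpoint=False);k=(np.cos(th+.0)>-.3)|(np.sin(th)>.3)
P0=np.array([.5391,.0406,-.017]);w=feat(c)+.4
q=least_squares(lambda a:(feat(proj(S,lid([*P0,a[0]])))-w)[k],[.4],loss="soft_l1");print("angle",q.x.round(3),np.abs(q.fun).mean().round(2))
cv2.imwrite("pics/now.png",S["img"])
E
python3 hull.py
```

```text
[0.5383 0.0407 0.0537] [-0.34 -0.72  0.22] 7.675
579 [[349, 266], [334, 273], [291, 244], [308, 236]]
angle [0.522] 0.53
```

The lid is now moving (0.52), with negligible force. I continue.

Call:
carry_out:
  commands: [0, 0, 2, 0, 0, 0, 1, 0, 0, 4, 0, 0, 0, 1, 0, 0, 6, 0, 0, 0, 1, 0, 0, 8, 0, 0, 0, 1, 0, 0, 8, 0, 0, 0, 1]

```text
time_s: 8.35
tcp_pos: [0.5383, 0.0407, 0.0457]
orientation: [180.0, 0.0, -7.6]
ft_force: [-0.6, -1.1, -0.5]
width: -0.001
finger_force: 0.0
```

```bash
python3 hull.py
```

```text
[0.5383 0.0407 0.0457] [-0.63 -1.08 -0.53] 8.35
719 [[349, 266], [333, 277], [290, 247], [306, 237]]
angle [0.342] 0.31
```

Call:
carry_out:
  commands: [0, 0, 1, 0, 0, 0, 1, 0, 0, 2, 0, 0, 0, 1, 0, 0, 3, 0, 0, 0, 1, 0, 0, 4, 0, 0, 0, 1, 0, 0, 5, 0, 0, 0, 1, 0, 0, 5, 0, 0, 0, 1]

```text
time_s: 9.15
tcp_pos: [0.5383, 0.0407, 0.0408]
orientation: [180.0, 0.0, -7.6]
ft_force: [0.1, -1.5, 0.5]
width: 0.002
finger_force: 0.0
```

```bash
python3 hull.py
```

```text
[0.5383 0.0407 0.0408] [ 0.12 -1.46  0.46] 9.15
773 [[349, 266], [332, 279], [290, 249], [305, 238]]
angle [0.237] 0.34
```

Call:
carry_out:
  commands: [0, 0, 1, 0, 0, 0, 1, 0, 0, 2, 0, 0, 0, 1, 0, 0, 2, 0, 0, 0, 1]

```text
time_s: 9.57
tcp_pos: [0.5383, 0.0407, 0.0388]
orientation: [-180.0, 0.0, -7.6]
ft_force: [-0.5, -0.6, -0.8]
width: 0.0
finger_force: 0.0
```

```bash
python3 hull.py
python3 - <<'E'
from h import *
F=[];M=[]
for i in range(6): r.grab_frame("scene");s=r.observe();F.append(s["ft_force"]);M.append(s["moment"])
print(np.mean(F,0).round(2),np.std(F,0).round(2),np.mean(M,0).round(3))
E
```

```text
[0.5383 0.0407 0.0388] [-0.46 -0.64 -0.78] 9.575
795 [[349, 266], [332, 280], [290, 250], [306, 239]]
angle [0.187] 0.48
[-0.18 -0.06 -0.23] [0.44 0.21 0.56] [0.001 0.01  0.017]
```

Force averages to zero, so it was noise. I continue slowly to the stop.

Call:
carry_out:
  commands: [0, 0, 1, 0, 0, 0, 1, 0, 0, 2, 0, 0, 0, 1, 0, 0, 3, 0, 0, 0, 1, 0, 0, 4, 0, 0, 0, 1, 0, 0, 5, 0, 0, 0, 1, 0, 0, 5, 0, 0, 0, 1]

```text
time_s: 10.68
tcp_pos: [0.5388, 0.0406, 0.0345]
orientation: [-180.0, -0.1, -7.6]
ft_force: [-1.0, -1.3, 6.6]
width: -0.003
finger_force: 3.4
```

```bash
python3 hull.py
```

```text
[0.5388 0.0406 0.0345] [-0.98 -1.26  6.57] 10.675
853 [[349, 267], [332, 282], [290, 252], [307, 241]]
angle [0.086] 0.82
```

Call:
carry_out:
  commands: [0, 0, 0.5, 0, 0, 0, 1, 0, 0, 1, 0, 0, 0, 1, 0, 0, 1.5, 0, 0, 0, 1]

```text
time_s: 11.1
tcp_pos: [0.5397, 0.0405, 0.0342]
orientation: [-180.0, -0.2, -7.6]
ft_force: [-3.0, -1.1, 20.4]
width: -0.001
finger_force: 9.9
```

```bash
python3 hull.py
```

```text
[0.5397 0.0405 0.0342] [-2.98 -1.08 20.43] 11.1
859 [[349, 268], [333, 283], [290, 253], [307, 241]]
angle [0.036] 0.92
```

A firm stop at 20 N, so the lid is shut. I lift straight off and verify.

Call:
carry_out:
  commands: [0, 0, -2, 0, 0, 0, 1, 0, 0, -6, 0, 0, 0, 1, 0, 0, -15, 0, 0, 0, 1, 0, 0, -30, 0, 0, 0, 1, 0, 0, -55, 0, 0, 0, 1, 0, 0, -80, 0, 0, 0, 1, 0, 0, -80, 0, 0, 0, 1]

```text
time_s: 12.02
tcp_pos: [0.5393, 0.0407, 0.1149]
orientation: [-180.0, -0.2, -7.6]
ft_force: [-0.2, 0.1, -1.2]
width: -0.004
finger_force: 0.0
```

```bash
python3 hull.py; python3 ang.py
python3 - <<'E'
from fit import *
S=r.grab_frame("scene");w=feat(max(cv2.findContours(green(S),0,1)[0],key=cv2.contourArea)[:,0].astype(float))+.4
for a in(0,.03,.06,.1): print(a,least_squares(lambda p:feat(proj(S,lid([*p,a])))-w,[.54,.04,0],loss="soft_l1").cost.round(2))
print(proj(S,lid([.5391,.0406,-.017,0])[1::2]).round(1).tolist())
E
```

```text
[0.5393 0.0407 0.1149] [-0.19  0.15 -1.2 ] 12.025
1227 [[349, 268], [332, 282], [290, 253], [308, 238]]
angle [0.077] 0.39
[0.5387 0.0407 0.1134] [ 0.15  0.67 -1.34] 12.075
angle [0.06] res 0.64
free [ 0.5407  0.0414 -0.0203  0.0583]
0 3.7
0.03 3.14
0.06 2.95
0.1 3.38
[[305.8, 237.2], [288.2, 252.9], [349.3, 265.9], [332.0, 282.9]]
```

The lid now fits 0–0.06 rad, i.e. down, with a firm stop felt. I move in front of the rail and check with the top camera as well.

Call:
carry_out:
  commands: [-30, 16, -5, 0, 0, 0, 1, -60, 32, -5, 0, 0, 0, 1, -90, 48, -5, 0, 0, 0, 1, -120, 64, -5, 0, 0, 0, 1, -150, 80, -5, 0, 0, 0, 1, -152, 81, -5, 0, 0, 0, 1, -152, 81, -5, 0, 0, 0, 1]

```text
time_s: 13.05
tcp_pos: [0.3773, -0.0194, 0.1173]
orientation: [-180.0, -0.0, -7.6]
ft_force: [0.1, -1.3, 0.4]
width: 0.004
finger_force: 0.0
```

```bash
python3 hull.py
python3 - <<'E'
from fit import *
T=r.grab_frame("top");S=r.grab_frame("scene")
a=cv2.imread("pics/top1.png")
b=T["img"];cv2.imwrite("pics/top2.png",b)
for im in(a,b):
    c=max(cv2.findContours(green(dict(img=im)),0,1)[0],key=cv2.contourArea);print(cv2.contourArea(c),cv2.approxPolyDP(cv2.convexHull(c),2.5,True)[:,0].tolist())
M=[(f,feat(max(cv2.findContours(green(f),0,1)[0],key=cv2.contourArea)[:,0].astype(float))+.4) for f in(S,T)]
q=least_squares(lambda p:np.concatenate([feat(proj(f,lid(p)))-w for f,w in M]),[.54,.04,0,.1],loss="soft_l1");print(q.x.round(4),np.abs(q.fun).mean().round(2))
cv2.imwrite("pics/t2.png",np.hstack([cv2.resize(T["img"][180:330,230:490],None,fx=1.5,fy=1.5),cv2.resize(S["img"][215:290,275:375],(400,225))]))
E
```

```text
[ 0.3773 -0.0194  0.1173] [ 0.11 -1.32  0.38] 13.05
1227 [[349, 268], [332, 282], [290, 253], [308, 238]]
angle [0.077] 0.39
1559.5 [[342, 199], [343, 262], [318, 264], [318, 203]]
1735.5 [[346, 202], [347, 264], [319, 264], [319, 202]]
[ 0.5404  0.0418 -0.0154  0.0299] 0.6
```

Both views together fit 0.03 rad and a displacement of about 1 mm, so the lid is shut within the measuring error. Now I go down in front of the rail.

Call:
carry_out:
  commands: [0, 0, 20, 0, 0, 0, 1, 0, 0, 40, 0, 0, 0, 1, 0, 0, 60, 0, 0, 0, 1, 0, 0, 78, 0, 0, 0, 1, 0, 0, 92, 0, 0, 0, 1, 0, 0, 92, 0, 0, 0, 1]

```text
time_s: 13.95
tcp_pos: [0.3767, -0.0192, 0.0246]
orientation: [-180.0, 0.1, -7.6]
ft_force: [0.1, -0.4, -0.5]
width: 0.001
finger_force: 0.0
```

Call:
carry_out:
  commands: [8, 0, 0, 0, 0, 0, 1, 16, 0, 0, 0, 0, 0, 1, 22, 0, 0, 0, 0, 0, 1, 27, 0, 0, 0, 0, 0, 1, 31, 0, 0, 0, 0, 0, 1, 35, 0, 0, 0, 0, 0, 1, 39, 0, 0, 0, 0, 0, 1, 43, 0, 0, 0, 0, 0, 1]

```text
time_s: 14.95
tcp_pos: [0.4196, -0.0252, 0.0253]
orientation: [180.0, 0.0, -7.6]
ft_force: [-1.7, -0.1, 0.8]
width: 0.001
finger_force: 1.1
```

```bash
cat > dr.py <<'E'
from fit import *
s=r.observe();print(np.round(s["tcp_pos"],4),np.round(s["ft_force"],2),s["time_s"])
T=r.grab_frame("top");b=T["img"];cv2.imwrite("pics/topn.png",b)
c=max(cv2.findContours(green(T),0,1)[0],key=cv2.contourArea);print("lid",cv2.boundingRect(c),cv2.contourArea(c))
# rail's left and right end: bright rows in columns 245 and 500
g=cv2.cvtColor(b,cv2.COLOR_BGR2HSV)
for u in(245,495):
    v=np.nonzero((g[140:320,u,1]<40)&(g[140:320,u,2]>110))[0]+140;print(u,v.max() if len(v) else None, onz(T,[u,v.max()],.054)[:2].round(4) if len(v) else "")
E
python3 dr.py
```

```text
[ 0.4196 -0.0252  0.0253] [-1.67 -0.1   0.8 ] 14.95
lid (319, 200, 30, 62) 1678.5
245 274 [0.464  0.2045]
495 305 [ 0.4029 -0.253 ]
```

Contact on the rail at about 2 N and the drawer slides. I continue steadily.

Call:
carry_out:
  commands: [5, 0, 0, 0, 0, 0, 1, 11, 0, 0, 0, 0, 0, 1, 18, 0, 0, 0, 0, 0, 1, 25, 0, 0, 0, 0, 0, 1, 32, 0, 0, 0, 0, 0, 1, 39, 0, 0, 0, 0, 0, 1, 46, 0, 0, 0, 0, 0, 1, 52, 0, 0, 0, 0, 0, 1]

```text
time_s: 16.0
tcp_pos: [0.4716, -0.0321, 0.0254]
orientation: [-180.0, -0.0, -7.6]
ft_force: [-2.6, -2.2, 1.6]
width: 0.002
finger_force: 1.2
```

```bash
python3 dr.py
```

```text
[ 0.4716 -0.0321  0.0254] [-2.6  -2.22  1.57] 16.0
lid (323, 184, 30, 51) 1346.0
245 245 [0.5183 0.2054]
495 276 [ 0.4563 -0.2568]
```

Call:
carry_out:
  commands: [6, 0, 0, 0, 0, 0, 1, 13, 0, 0, 0, 0, 0, 1, 20, 0, 0, 0, 0, 0, 1, 27, 0, 0, 0, 0, 0, 1, 34, 0, 0, 0, 0, 0, 1, 41, 0, 0, 0, 0, 0, 1, 48, 0, 0, 0, 0, 0, 1, 54, 0, 0, 0, 0, 0, 1]

```text
time_s: 17.05
tcp_pos: [0.5251, -0.0393, 0.0254]
orientation: [180.0, -0.0, -7.6]
ft_force: [-1.8, -1.1, 1.5]
width: -0.003
finger_force: 1.2
```

```bash
python3 dr.py
```

```text
[ 0.5251 -0.0393  0.0254] [-1.82 -1.06  1.53] 17.05
lid (326, 185, 30, 22) 537.5
245 217 [0.5719 0.2063]
495 247 [ 0.5108 -0.2608]
```

Call:
carry_out:
  commands: [6, 0, 0, 0, 0, 0, 1, 12, 0, 0, 0, 0, 0, 1, 18, 0, 0, 0, 0, 0, 1, 24, 0, 0, 0, 0, 0, 1, 30, 0, 0, 0, 0, 0, 1, 36, 0, 0, 0, 0, 0, 1, 42, 0, 0, 0, 0, 0, 1, 47, 0, 0, 0, 0, 0, 1]

```text
time_s: 18.1
tcp_pos: [0.5716, -0.0455, 0.0253]
orientation: [180.0, 0.0, -7.6]
ft_force: [-2.6, -1.4, -1.2]
width: -0.0
finger_force: 1.1
```

Call:
carry_out:
  commands: [2, 0, 0, 0, 0, 0, 1, 4, 0, 0, 0, 0, 0, 1, 6, 0, 0, 0, 0, 0, 1, 8, 0, 0, 0, 0, 0, 1]

```text
time_s: 18.6
tcp_pos: [0.5793, -0.0466, 0.0254]
orientation: [180.0, -0.0, -7.6]
ft_force: [-2.6, -1.7, 0.1]
width: 0.001
finger_force: 1.1
```

Call:
carry_out:
  commands: [1, 0, 0, 0, 0, 0, 1, 2, 0, 0, 0, 0, 0, 1, 3, 0, 0, 0, 0, 0, 1]

```text
time_s: 18.98
tcp_pos: [0.5822, -0.0469, 0.0254]
orientation: [180.0, -0.0, -7.6]
ft_force: [-2.7, -1.2, 1.3]
width: 0.0
finger_force: 1.0
```

```bash
python3 dr.py
```

```text
[ 0.5822 -0.0469  0.0254] [-2.74 -1.18  1.28] 18.975Traceback (most recent call last):
  File "dr.py", line 4, in <module>
    c=max(cv2.findContours(green(T),0,1)[0],key=cv2.contourArea);print("lid",cv2.boundingRect(c),cv2.contourArea(c))
                           ~~~~~^^^
  File "fit.py", line 5, in green
    k=(cv2.connectedComponentsWithStats(m));i=1+np.argmax(k[2][1:,4]);return (k[1]==i).astype(np.uint8)
                                                ~~~~~~~~~^^^^^^^^^^^^
    return _wrapfunc(a, 'argmax', axis=axis, out=out, **kwds)
    return bound(*args, **kwds)
ValueError: attempt to get argmax of an empty sequence
```

Not yet at the stop. I creep on until the force rises.

Call:
carry_out:
  commands: [1, 0, 0, 0, 0, 0, 1, 2, 0, 0, 0, 0, 0, 1, 3, 0, 0, 0, 0, 0, 1, 3, 0, 0, 0, 0, 0, 1]

```text
time_s: 19.52
tcp_pos: [0.5853, -0.0473, 0.0254]
orientation: [-180.0, -0.0, -7.6]
ft_force: [-0.6, -0.1, 0.4]
width: -0.002
finger_force: 0.2
```

Call:
carry_out:
  commands: [1, 0, 0, 0, 0, 0, 1, 2, 0, 0, 0, 0, 0, 1, 2, 0, 0, 0, 0, 0, 1]

```text
time_s: 19.9
tcp_pos: [0.5869, -0.0475, 0.0254]
orientation: [-180.0, 0.0, -7.6]
ft_force: [-4.3, 0.7, 2.4]
width: -0.001
finger_force: 2.4
```

Call:
carry_out:
  commands: [0.7, 0, 0, 0, 0, 0, 1, 1.4, 0, 0, 0, 0, 0, 1, 1.4, 0, 0, 0, 0, 0, 1]

```text
time_s: 20.27
tcp_pos: [0.5869, -0.0475, 0.0253]
orientation: [180.0, 0.2, -7.6]
ft_force: [-17.5, 1.9, 11.5]
width: 0.006
finger_force: 8.9
```

Firm stop at 17 N with no motion, so the drawer is home. I draw back and check.

Call:
carry_out:
  commands: [-3, 0, 0, 0, 0, 0, 1, -10, 0, 0, 0, 0, 0, 1, -30, 0, 0, 0, 0, 0, 1, -60, 0, 0, 0, 0, 0, 1, -100, 0, 0, 0, 0, 0, 1, -140, 0, -20, 0, 0, 0, 1, -170, 0, -60, 0, 0, 0, 1, -170, 0, -60, 0, 0, 0, 1]

```text
time_s: 21.28
tcp_pos: [0.4201, -0.0252, 0.0878]
orientation: [180.0, -0.3, -7.6]
ft_force: [0.2, -0.4, -0.6]
width: -0.005
finger_force: 0.0
```

Run:
```python
from h import *
s=r.observe();print(s["tcp_pos"],s["ft_force"],s["time_s"])
T=r.grab_frame("top");S=r.grab_frame("scene")
cv2.imwrite("pics/end.png",np.hstack([cv2.resize(T["img"][10:330,200:580],(428,360)),cv2.resize(S["img"][150:450,140:460],(372,360))]))
```

```text
[ 0.42005005 -0.02516731  0.08784119] [ 0.20078742 -0.43104784 -0.58727045] 21.275
```

View pics/end.png

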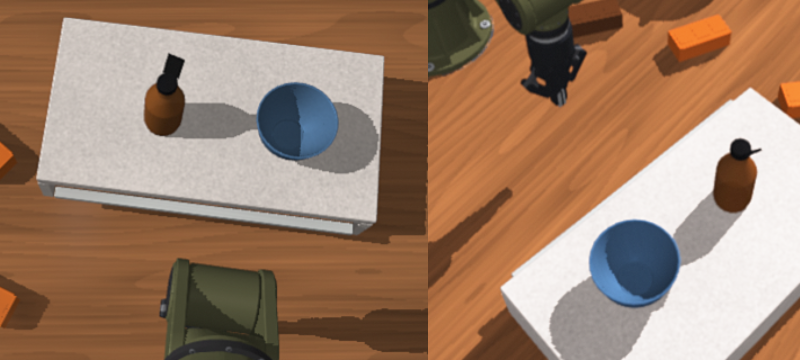

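The end picture shows the drawer home, with the rail along the counter edge from (55,190) to (355,230). The bowl (298,120) and cruet (165,105) are untouched and the hand is clear.

```bash
python3 -c "
from plant import r
print(r.hand_in())"
```

```text
the job is handed in; nothing more can be done
None
```

I pressed the green lid down to its firm stop, pushed the drawer home by its rail until it stopped, and drew the hand clear. The job was handed in at about 21 s. The last lid reading was about 0.03 rad, shut within measuring error, and the mould shifted about 1 mm.

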